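# Set and clamp the stroke ring of a dimpling die stand

## Robot

A 6-joint arm with a two-finger parallel gripper is mounted at the origin on the work surface. World frame = base frame: x ahead of the robot, y to its left, z up, the work surface at z = 0. Lengths are in m, angles in rad, forces in N, time in s.
With the tool pointing down it reaches from about 0.35 to 0.85 m from the base axis. Payload 8.1 kg.
Tool frame: the origin (TCP) lies between the finger pads; the fingertips stand 11 mm ahead of it and the grasp point (between the pads) lies 8 mm behind it (robot.tips_ahead is the distance from the TCP to the fingertips, in m); z points along the fingers, y is the line along which they close (so a half turn about z gives the same grasp; the last joint's range is limited). The gripper opens to 93 mm and grips with 3 to 60 N. Pads are 15 mm wide; open, the fingers measure 128 mm over their backs; the gripper's body (75 mm by 188 mm) begins 65 mm behind the grasp point.
Start: joints at [-0.085, 0.13, 1.488, -0, 1.523, -0.085], TCP at [0.6, 0, 0.23] pointing down, gripper open.
Joint ranges: [-2.96, 2.96], [-0.89, 2.26], [0.02, 2.5], [-1.34, 4.48], [0, 2.73], [-2.66, 2.66]. Speed limits (rad/s): [2.39, 2.39, 2.79, 3.14, 3.14, 3.14].

## Interface

Orientations are given as a rotation vector (axis times angle).
In Python, from plant import robot gives the robot as it stands. The module is installed in compiled form; this text tells all that it offers.
- The arm moves only by the tool move_arm, never from a script. Its argument "deltas" is one flat list of numbers, 7 for each row, row after row: the shift along the tool's x, y, z in m, then the turn, a rotation vector about the tool's x, y, z in rad, then the opening, from 0 (shut) to 1 (fully open). A call has 1 to 12 rows; each row is the pose to reach, as a shift and turn from the pose commanded when the call began, along the tool's axes at that moment; what a row does not reach only later rows make up. A row lasts 1/8 s, in which the tool goes at most 62.5 mm and 10.7 degrees, less where a joint would pass 70% of its speed; a pose out of reach is approached as far as the arm can. A call with a gripper value outside its range is refused whole. The fingers move at their own pace and stop on an object; "squeeze" is the grip in N (left out, the last holds). Time passes only in rows, so rows that repeat a pose let the fingers close. It gives the time, the measured TCP pose, the force, the opening and the grip force at its end, in the units of the state.
- robot.read_state(): the state, without advancing time (a new reading comes with each control period).
- robot.read_camera(name): name is "scene" or "side" or "wrist"; returns (picture, depth): 400x640x3 uint8, red, green, blue; 400x640 float32, m along the optical axis (not along the pixel's ray), 0 where there is no reading.
- robot.camera_model(name): a dict with "K" (3x3 intrinsics, pixels), "R" (3x3) and "t" (3): a world point X has camera coordinates R X + t; the wrist camera has in their place "tool_from_camera" (4x4, takes a point from camera to tool coordinates, whose origin is the TCP and whose axes are the flange's). Camera axes: x right, y down, z forward; pixel columns grow to the right and rows downward; lengths in m; the calibration is good to about 2 mm. A picture is of the moment at which its call begins: read the wrist's pose just before it. camera_model takes no time and is no camera call.
- robot.close_job(): hands the job in; it is judged then, once.
Trained networks look in the newest picture that a camera, given by its name, has taken for a name from the list of things; names that differ only in an ending like _2 or _b are one class to them, and where a whole thing is asked for, a point or a joint stands for the part that bears it (a point fixed in the world has none). Each returns a list of dicts, best first, with "confidence" (0 to 1); they miss things now and then, are a little off and sometimes report something else, mostly with a low value. They report only what shows in the picture. A call takes as long as a camera call.
- robot.recognise(camera, label): "uv" ([column, row] in pixels, amid what is visible of it).
The state is a dict: "t": time; "q": joint angles; "dq": joint speeds; "joint_torque": joint torques, N m; "tool_pos": TCP position; "orientation": TCP orientation; "force": force on the tool from outside, world axes, zero at the start; "wrist_torque": the same for the moment, N m; "opening": finger opening in m; "gripper_force": force on a finger pad.
Only numpy, scipy, OpenCV 4.12 (cv2) and the standard library are available. Lean on these libraries where they do the work, as an engineer would, in place of code of your own. Each camera call takes 0.05 s, during which the arm holds its last target. There are 200 camera calls.

## Task

On the round grey die stand, push the red lever around its arc until its tip lines up with the yellow marker on the scale. Then push the blue clamp lever round, clockwise seen from above, to its stop so that the setting is locked, with the red lever still lined up. Do not shift the yellow marker, and leave the loose things on and around the stand where they are.

Things in the scene. Friction and masses are not known exactly. Their poses are not given: they have to be found in the camera images.
- stand: The die stand, fixed to the bench: a round grey flange 280 mm in diameter and 20 mm thick with a silvery scale with black ticks, carrying in its middle a drum 90 mm in diameter. The dark knurled ring (100 mm in diameter, from 58 to 78 mm above the bench) turns on top of the drum about the vertical axis through this origin; a steel die in its middle rises to 102 mm. Origin: centre of the underside, on the bench; z up. The scale lies on the -x side of the stand.
- stroke_ring (a joint): Angle of the ring with the red lever (rad), -1.4 to 1.1. At 0 the lever points along the stand's -x axis; it grows counter-clockwise seen from above (at angle a the lever points along (-cos a, -sin a) in the stand's axes). It starts at -1.25 to -0.85, always at a smaller angle than the marker. It stays where it is left; friction needs about 1.5 N at lever_push.
- lever_push (a point): Point in the red lever 85 mm from the ring's axis and 67 mm above the bench. The lever is a level bar 12 mm wide and 12 mm high (61 to 73 mm above the bench) reaching from the ring out to 105 mm from the axis; its sides are free to push. Below it is open down to the flange at 20 mm. Axes turn with the ring: the lever points along its -x.
- lever_tip (a point): The outer end of the red lever, 105 mm from the ring's axis, 45 mm above the bench: here a 6 mm thick, 12 mm wide blade hangs down from the bar to 37 mm above the bench. Axes turn with the ring: the lever points along -x.
- marker (a joint): Angle of the yellow marker round the ring's axis (rad), same zero and same direction as stroke_ring; somewhere from -0.15 to 0.7. The lever is lined up when both angles are equal. The marker is stiff but would shift if struck.
- marker_face (a point): Top inner edge of the yellow marker, 113 mm from the ring's axis, 41 mm above the bench. The marker is a block 8 mm wide reaching from 113 to 135 mm from the axis, from 21 to 41 mm above the bench; the red lever passes inside it without touching. Axes turn with the marker: it points outward along -x.
- clamp (a joint): Angle of the blue clamp lever (rad): 0 open, 1.45 at its stop (clamped). At 0 it points along the stand's +x axis; it grows clockwise seen from above, towards the stand's -y (at angle c it points along (cos c, -sin c) in the stand's axes). It starts at 0 to 0.3, stays where it is left; about 1.5 N at clamp_push moves it. Clamped means over 1.3.
- clamp_push (a point): Point in the blue clamp lever 50 mm from its pivot and 53 mm above the bench. The lever is a level bar 11 mm wide and 12 mm high (47 to 59 mm above the bench), 66 mm long from the pivot to a ball end 18 mm in diameter. Below it is open down to the flange at 20 mm. Axes turn with the lever, which points along +x.
- clamp_pivot (a point): The vertical pivot of the clamp lever, at x = 60 mm, y = -75 mm in the stand's axes, 53 mm above the bench; its round boss is 28 mm in diameter and ends 60 mm above the bench. Axes as the stand's.
- spare_die: Loose steel die, 30 mm in diameter and 40 mm high, standing on the flange at the far left of the ring. Origin: centre of its underside. To be left alone.
- rivet_jar: Loose amber jar with a white lid, 56 mm in diameter and 70 mm high, on the bench left of the stand. Origin: centre of its underside. To be left alone.
- tape_roll: Loose roll of blue tape lying flat, 90 mm in diameter and 22 mm high, on the bench beyond the stand. Origin: centre of its underside. To be left alone.
- hammer: Loose hammer lying at the left. To be left alone.
- screwdriver: Loose orange screwdriver lying at the right. To be left alone.
- skin_pin: Loose copper-coloured skin pin, 18 mm in diameter and 60 mm high, standing at the right. Origin: centre of its underside. To be left alone.
- alu_rib: Loose bent aluminium strip, 50 by 180 mm and 22 mm high, lying at the back left. To be left alone.

How it is judged:
On the way, in this order (a step that is already met when the one before it is completed fails the run):
1. the red lever is lined up with the yellow marker and at rest, the clamp still open (angle between the x axis of lever_tip and the x axis of marker_face, either way round below 0.05 rad and velocity of joint stroke_ring between -0.03 and 0.03 rad/s and value of joint clamp below 0.6 rad), for 0.2 s.
2. the clamp lever is pushed to its stop, the red lever still lined up (angle between the x axis of lever_tip and the x axis of marker_face, either way round below 0.05 rad and value of joint clamp above 1.3 rad), for 0.2 s.
At the end, for the whole second after the job is handed in: The red lever lies within 0.05 rad of the yellow marker and at rest, the clamp lever is over 1.3 rad (at its stop), the marker is within 4 mm and every loose thing within 20 mm of where it began (all of step 2 and velocity of joint stroke_ring between -0.03 and 0.03 rad/s and distance of marker_face from where it was at the start of the episode below 0.004 m and distance of each of spare_die, rivet_jar, tape_roll, hammer, screwdriver, skin_pin, alu_rib from where it was at the start of the episode below 0.02 m); the robot touches nothing.
It fails at once if the yellow marker is shifted by more than 4 mm (distance of marker_face from where it was at the start of the episode above 0.004 m).
It fails at once if a loose thing is lifted, carried or knocked more than 20 mm away (distance of any of spare_die, rivet_jar, tape_roll, hammer, screwdriver, skin_pin, alu_rib from where it was at the start of the episode above 0.02 m).
It also fails if it takes over 66 s, if anything falls off the work surface, if the arm or the gripper's body presses on something with over 40 N, if the wrist force passes 120 N, or if a joint passes its speed limit or range.

## Working session

There is one attempt and no reset: what is moved stays moved. The work goes in short steps, Python scripts to look and compute and a tool call to move; the robot and the scene stay as the last step left them, time stands still between calls to the robot, and variables do not carry over. Pictures are saved under pics/ and viewed, at most 10 in all, crops included, and the job is handed in when it is done.

Besides the shell and the picture viewer there is one more tool, called after ">>>" as name(argument=value, ...), one argument or row to a line, values as JSON. move_arm: Moves the arm, as the interface text tells. Its arguments: {"type":"object","properties":{"deltas":{"type":"array","items":{"type":"number"}},"squeeze":{"type":"number"}},"required":["deltas"]}

```bash
mkdir -p pics
cat > h.py <<'E'
import numpy as np, cv2
from plant import robot
def world(cam,d,uv):
    m=robot.camera_model(cam); u,v=uv
    z=d[int(round(v)),int(round(u))]
    return m["R"].T@(z*np.linalg.inv(m["K"])@[u,v,1]-m["t"])
def cloud(cam,d):
    m=robot.camera_model(cam); v,u=np.mgrid[:400,:640]
    p=np.stack([u,v,np.ones_like(u)],-1)@np.linalg.inv(m["K"]).T*d[...,None]
    return (p-m["t"])@m["R"]
E
python3 - <<'E'
from h import *
for c in("scene","side"):
    p,d=robot.read_camera(c); cv2.imwrite(f"pics/{c}0.png",p[...,::-1]); np.savez(f"{c}0.npz",p=p,d=d)
    for n in("stand","lever_tip","marker","clamp","spare_die","skin_pin","rivet_jar"):
        r=robot.recognise(c,n)[:1]
        print(c,n,[(x["uv"],round(x["confidence"],2),world(c,d,x["uv"]).round(3)) for x in r])
print(robot.read_state()["t"], robot.read_state()["orientation"])
E
```

```text
scene stand [([344.6, 217.0], 0.62, array([0.551, 0.046, 0.076]))]
scene lever_tip [([348.2, 208.5], 0.98, array([0.529, 0.03 , 0.073]))]
scene marker [([382.7, 190.5], 0.49, array([0.403, 0.009, 0.021]))]
scene clamp [([298.3, 200.0], 0.59, array([ 0.611, -0.066,  0.059]))]
scene spare_die [([332.2, 250.0], 0.52, array([0.616, 0.091, 0.05 ]))]
scene skin_pin []
scene rivet_jar [([374.1, 290.7], 0.59, array([0.602, 0.231, 0.071]))]
side stand [([313.6, 220.9], 0.57, array([ 0.515, -0.035,  0.024]))]
side lever_tip [([310.1, 197.4], 0.95, array([ 0.513, -0.   ,  0.085]))]
side marker [([270.9, 216.4], 0.36, array([0.397, 0.016, 0.028]))]
side clamp [([348.3, 217.2], 0.68, array([ 0.623, -0.036,  0.021]))]
side spare_die [([331.1, 194.4], 0.5, array([0.606, 0.079, 0.041]))]
side skin_pin [([324.3, 313.0], 0.74, array([ 0.434, -0.401,  0.037]))]
side rivet_jar [([315.8, 175.8], 0.83, array([0.585, 0.187, 0.061]))]
0.8 [ 2.22146264e+00  2.22135054e+00 -1.76252042e-05]
```

View pics/scene0.png

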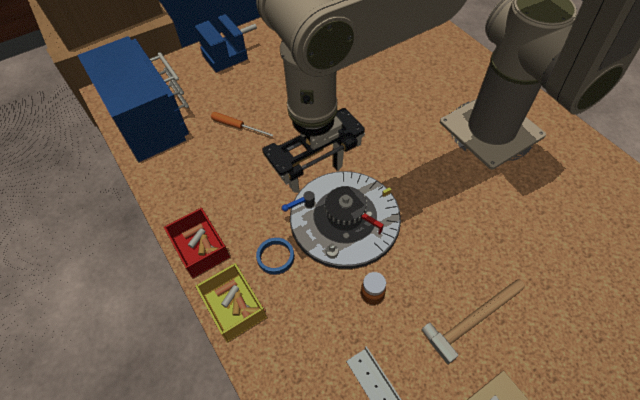

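View pics/side0.png

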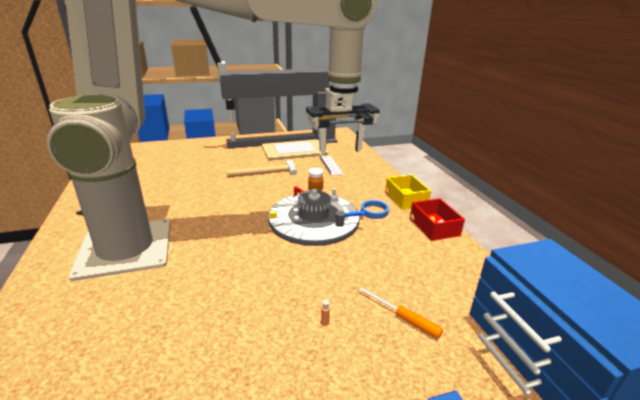

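The scene picture shows the flange around (345,218), the red lever tip at (382,231), the yellow marker at (387,191) and the blue clamp from its pivot at (310,199) to (285,209). The side view agrees. Next I'll measure by colour, and take a wrist view too.

```bash
cat >> h.py <<'E'
def masks(p):
    h=cv2.cvtColor(p,cv2.COLOR_RGB2HSV).astype(int); H,S,V=h[...,0],h[...,1],h[...,2]
    return dict(red=((H<5)|(H>174))&(S>170)&(V>70),yellow=(H>22)&(H<33)&(S>150)&(V>110),blue=(H>105)&(H<125)&(S>150)&(V>60))
def wcloud(d,st):
    from scipy.spatial.transform import Rotation as R
    m=robot.camera_model("wrist"); T=m["tool_from_camera"]; v,u=np.mgrid[:400,:640]
    p=np.stack([u,v,np.ones_like(u)],-1)@np.linalg.inv(m["K"]).T*d[...,None]
    p=p@T[:3,:3].T+T[:3,3]
    return p@R.from_rotvec(st["orientation"]).as_matrix().T+st["tool_pos"]
def report(p,d,C):
    # flange rim circle: points at z~0.02 near stand
    near=(np.hypot(C[...,0]-.53,C[...,1]-.02)<.25)&(d>0)
    top=near&(abs(C[...,2]-.02)<.006)
    P=C[top][:,:2]; (c,r)=cv2.minEnclosingCircle(P.astype(np.float32)); print("flange",c,r,len(P))
    hi=near&(C[...,2]>.09)&(C[...,2]<.108); print("die",hi.sum(),np.median(C[hi],0).round(4))
    ring=near&(C[...,2]>.07)&(C[...,2]<.084)
    for k,m in masks(p).items():
        m=m&near&(C[...,2]>.012); n=m.sum()
        if n: 
            q=C[m]; print(k,n,"mean",q.mean(0).round(4),"min",q.min(0).round(3),"max",q.max(0).round(3))
            l,L,s,ce=cv2.connectedComponentsWithStats(m.astype(np.uint8)); print([(s[i][4],ce[i].round(0).tolist(),C[L==i].mean(0).round(3).tolist()) for i in range(1,l) if s[i][4]>8])
E
python3 - <<'E'
from h import *
z=np.load("scene0.npz"); report(z["p"],z["d"],cloud("scene",z["d"]))
st=robot.read_state(); p,d=robot.read_camera("wrist"); np.savez("wrist0.npz",p=p,d=d); cv2.imwrite("pics/wrist0.png",p[...,::-1])
print(st["tool_pos"]); report(p,d,wcloud(d,st))
E
```

```text
flange (0.5782855153083801, 0.04513868689537048) 0.19822914898395538 6744
die 45 [0.5282 0.0157 0.1   ]
red 93 mean [0.5005 0.0889 0.0723] min [0.487 0.063 0.069] max [0.514 0.113 0.076]
[(np.int32(93), [372.0, 220.0], [0.5, 0.089, 0.072])]
yellow 10 mean [0.4045 0.0236 0.0402] min [0.394 0.02  0.035] max [0.414 0.027 0.044]
[]
blue 100 mean [ 0.6324 -0.0605  0.0559] min [ 0.597 -0.072  0.016] max [0.768 0.05  0.064]
[(np.int32(95), [293.0, 204.0], [0.628, -0.065, 0.058])]
[ 6.00012771e-01 -1.34976464e-05  2.29658626e-01]
flange (0.581863284111023, 0.013579024001955986) 0.19205844402313232 35879
die 291 [0.5301 0.0141 0.1017]
red 785 mean [0.5026 0.0866 0.0727] min [0.489 0.058 0.05 ] max [0.517 0.112 0.078]
[(np.int32(782), [213.0, 98.0], [0.503, 0.086, 0.073])]
yellow 28 mean [0.4052 0.0222 0.0406] min [0.394 0.018 0.039] max [0.416 0.026 0.043]
[(np.int32(11), [139.0, 160.0], [0.408, 0.025, 0.041])]
blue 666 mean [ 0.6375 -0.0605  0.0549] min [ 0.599 -0.078  0.013] max [0.766 0.052 0.063]
[(np.int32(607), [345.0, 245.0], [0.629, -0.067, 0.058])]
```

View pics/wrist0.png

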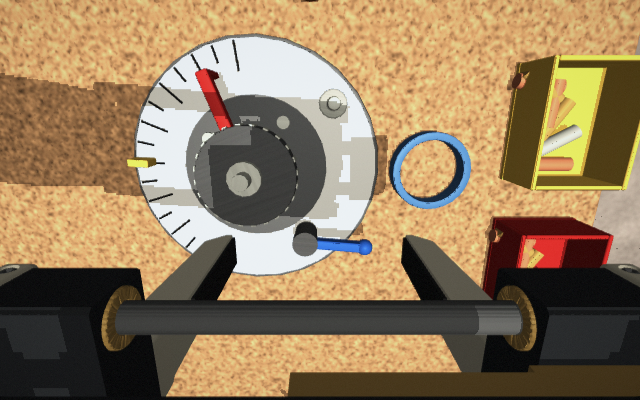

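The wrist view shows the stand axis near (243,179). The red lever runs from (230,125) to (202,72), the marker is at (141,162), the clamp boss is at (305,240) and the ball at (366,247). I'll now compute the angles more closely.

```bash
cat >> h.py <<'E'
def angs(p,d,C,vis=True):
    hsv=cv2.cvtColor(p,cv2.COLOR_RGB2HSV)
    near=(np.hypot(C[...,0]-.53,C[...,1]-.015)<.22)&(d>0)
    fl=(near&(abs(C[...,2]-.02)<.006)&(hsv[...,1]<60)&(hsv[...,2]>60)).astype(np.uint8)
    fl=cv2.morphologyEx(fl,cv2.MORPH_OPEN,np.ones((3,3)))
    P=C[fl>0][:,:2]; c,r=cv2.minEnclosingCircle(P.astype(np.float32)); c=np.array(c); print("flange c,r",c.round(4),round(r,4))
    m=masks(p); out={}
    red=C[m["red"]&near&(abs(C[...,2]-.073)<.005)][:,:2]
    vx,vy,x0,y0=cv2.fitLine(red.astype(np.float32),cv2.DIST_HUBER,0,.01,.01).ravel()
    if np.dot([vx,vy],[x0-c[0],y0-c[1]])<0: vx,vy=-vx,-vy
    ye=C[m["yellow"]&near&(abs(C[...,2]-.041)<.004)][:,:2]; yc=ye.mean(0)
    f=lambda v:np.arctan2(-v[1],-v[0])
    print("red line",f((vx,vy)),"red centroid",f(red.mean(0)-c),"n",len(red),"off-axis",abs(vx*(y0-c[1])-vy*(x0-c[0])))
    print("marker",f(yc-c),"r",np.hypot(*(yc-c)),len(ye))
    bl=C[m["blue"]&near&(abs(C[...,2]-.056)<.008)&(C[...,1]<0)][:,:2]
    if len(bl)>20:
        vx,vy,x0,y0=cv2.fitLine(bl.astype(np.float32),cv2.DIST_HUBER,0,.01,.01).ravel()
        if vx<0 and abs(vx)>.4 or (abs(vx)<=.4 and vy>0): vx,vy=-vx,-vy
        print("clamp",np.arctan2(-vy,vx),"ext",bl.min(0).round(3),bl.max(0).round(3))
    return c
E
python3 - <<'E'
from h import *
st=robot.read_state(); z=np.load("wrist0.npz"); p,d=z["p"],z["d"]; C=wcloud(d,st); c=angs(p,d,C)
hi=(C[...,2]>.094)&(C[...,2]<.108)&(np.hypot(C[...,0]-.53,C[...,1]-.015)<.04)&(d>0); print("die",C[hi].mean(0))
ring=(abs(C[...,2]-.078)<.004)&(np.hypot(C[...,0]-.53,C[...,1]-.015)<.058)&~masks(p)["red"]&(d>0); print("ring",cv2.minEnclosingCircle(C[ring][:,:2].astype(np.float32)))
b=(abs(C[...,2]-.06)<.004)&(np.hypot(C[...,0]-.59,C[...,1]+.06)<.025)&(d>0)&~masks(p)["blue"]; q=C[b][:,:2]; print("boss",cv2.minEnclosingCircle(q.astype(np.float32)),q.mean(0))
print(C[228,320],d[228,320],robot.camera_model("wrist")["tool_from_camera"].round(3))
E
```

```text
flange c,r [0.5291 0.0131] 0.1395
red line -1.2200649 red centroid -1.2251202572823088 n 780 off-axis 0.00039484553375554454
marker -0.07402929898778163 r 0.12422084245308998 28
clamp 0.081321105 ext [ 0.599 -0.077] [ 0.658 -0.06 ]
die [0.52967959 0.01391079 0.1012424 ]
ring ((0.5290101766586304, 0.01310952752828598), 0.05152406916022301)
boss ((0.5880730152130127, -0.0654383972287178), 0.017093442380428314) [ 0.58513356 -0.06388741]
[ 0.60204761 -0.06091595  0.02030989] 0.38815767 [[-0.001 -0.962 -0.273  0.077]
 [ 1.    -0.001 -0.001  0.001]
 [ 0.001 -0.273  0.962 -0.155]
 [ 0.     0.     0.     1.   ]]
```

Run:
```python
import numpy as np
C=np.array([.529,.0132])
def P(a,r=.08,gap=0,hw=.0075):
    e=-np.array([np.cos(a),np.sin(a)]); t=np.array([np.sin(a),-np.cos(a)])
    return C+r*e-t*(.006+gap+.0175*abs(np.sin(a))+hw*abs(np.cos(a)))
s=P(-1.22,gap=.015); print("start",s.round(4))
for a in np.r_[np.linspace(-1.22,-.25,11),-.2,-.15,-.1,-.074]: print(round(a,3),((P(a)-s)[::-1]).round(4))
```

```text
start [0.5391 0.1021]
-1.22 [-0.0052 -0.0141]
-1.123 [-0.0059 -0.0222]
-1.026 [-0.0076 -0.0303]
-0.929 [-0.0101 -0.0383]
-0.832 [-0.0136 -0.0462]
-0.735 [-0.0179 -0.0538]
-0.638 [-0.0232 -0.061 ]
-0.541 [-0.0293 -0.0676]
-0.444 [-0.0362 -0.0736]
-0.347 [-0.0438 -0.0789]
-0.25 [-0.052  -0.0832]
-0.2 [-0.0565 -0.0851]
-0.15 [-0.0611 -0.0868]
-0.1 [-0.0658 -0.0882]
-0.074 [-0.0682 -0.0888]
```

>>> move_arm(
  deltas=[0.05,-0.03,0,0,0,0,0,0.089,-0.063,0.04,0,0,0,0,0.089,-0.063,0.08,0,0,0,0,0.089,-0.063,0.08,0,0,0,0],
)

```text
t: 1.35
tool_pos: [0.534, 0.0893, 0.1462]
orientation: [-2.217, -2.22, 0.008]
force: [0.1, -0.4, -0.4]
opening: 0.0573
gripper_force: 0.0
```

>>> move_arm(
  deltas=[0.013,0.003,0,0,0,0,0,0.013,0.003,0,0,0,0,0,0.013,0.003,0,0,0,0,0,0.013,0.003,0,0,0,0,0,0.013,0.003,0,0,0,0,0,0.013,0.003,0.03,0,0,0,0,0.013,0.003,0.06,0,0,0,0,0.013,0.003,0.088,0,0,0,0,0.013,0.003,0.088,0,0,0,0],
)

```text
t: 2.48
tool_pos: [0.5377, 0.1017, 0.0591]
orientation: [-2.219, -2.219, 0.007]
force: [-0.6, -0.7, 0.7]
opening: 0.0005
gripper_force: 0.0
```

Run:
```python
from h import *
st=robot.read_state(); p,d=robot.read_camera("wrist"); cv2.imwrite("pics/w1.png",p[...,::-1]); print(st["tool_pos"],st["opening"],st["force"])
```

```text
[0.53765177 0.10165914 0.05909476] 0.0005426822789310554 [-0.62583445 -0.67416364  0.65149522]
```

View pics/w1.png

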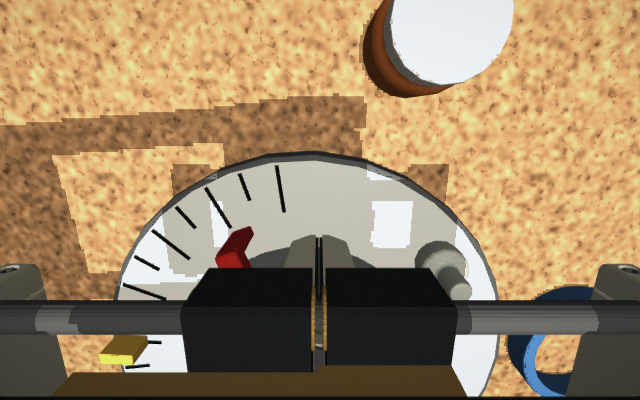

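The wrist view shows the closed fingers at about (320,250), between the red lever (235,245) and the spare die (440,265), with the marker at (125,350). The way is clear, so I'll push.

>>> move_arm(
  deltas=[-0.005,-0.014,0,0,0,0,0,-0.006,-0.022,0,0,0,0,0,-0.008,-0.03,0,0,0,0,0,-0.01,-0.038,0,0,0,0,0,-0.0135,-0.046,0,0,0,0,0,-0.018,-0.054,0,0,0,0,0,-0.023,-0.061,0,0,0,0,0,-0.029,-0.0675,0,0,0,0,0,-0.036,-0.0735,0,0,0,0,0,-0.044,-0.079,0,0,0,0,0,-0.05,-0.082,0,0,0,0,0,-0.05,-0.082,0,0,0,0,0],
)

```text
t: 4.03
tool_pos: [0.4575, 0.0514, 0.0615]
orientation: [-2.222, -2.22, 0.001]
force: [-0.2, -0.4, -0.8]
opening: 0.0008
gripper_force: 0.0
```

Run:
```python
from h import *
st=robot.read_state(); print(st["t"],st["tool_pos"],st["force"])
for c in("wrist","scene","side"):
    p,d=robot.read_camera(c); C=wcloud(d,st) if c=="wrist" else cloud(c,d)
    m=masks(p)["red"]&(abs(C[...,2]-.073)<.006)&(np.hypot(C[...,0]-.529,C[...,1]-.0132)<.115)&(d>0)
    q=C[m][:,:2]-[.529,.0132]; print(c,len(q), q.mean(0) if len(q) else "", np.arctan2(-q[:,1].mean(),-q[:,0].mean()) if len(q) else "")
    cv2.imwrite(f"pics/{c}2.png",p[...,::-1])
```

```text
4.025 [0.45748843 0.05143901 0.06145882] [-0.23666752 -0.41586966 -0.7844566 ]
wrist 9 [-0.07115441  0.02325163] -0.3158383256789379
scene 12 [-0.05972713  0.02058837] -0.33195177655981667
side 42 [-0.07700735  0.01299591] -0.16718669092659158
```

View pics/wrist2.png

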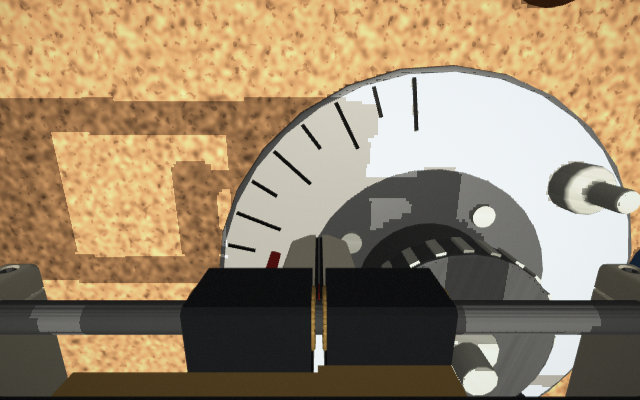

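The red tip shows at (273,260) beside the finger and the force is about zero. The fingers hide the rest, so I'll lift and measure.

>>> move_arm(
  deltas=[0.005,0,0,0,0,0,0,0.005,0.03,-0.06,0,0,0,0,-0.03,0.06,-0.12,0,0,0,0,-0.06,0.06,-0.16,0,0,0,0,-0.06,0.06,-0.16,0,0,0,0,-0.06,0.06,-0.16,0,0,0,0],
)

```text
t: 4.92
tool_pos: [0.5179, -0.0077, 0.2212]
orientation: [-2.222, -2.221, 0.0]
force: [-0.1, -0.1, 0.2]
opening: 0.0008
gripper_force: 0.0
```

Run:
```python
from h import *
st=robot.read_state(); print(st["t"],st["tool_pos"])
p,d=robot.read_camera("wrist"); angs(p,d,wcloud(d,st)); cv2.imwrite("pics/w3.png",p[...,::-1])
```

```text
4.925 [ 0.51793326 -0.00771872  0.22122549]
flange c,r [0.5288 0.0131] 0.1391
red line -0.2690611 red centroid -0.2742292933519499 n 726 off-axis 0.0003989477132299024
marker -0.07557974382425711 r 0.12275885653733354 19
clamp 0.07834525 ext [ 0.598 -0.077] [ 0.658 -0.061]
```

The lever is at -0.271 and the marker at -0.075. My finger geometry holds, since it predicted -0.272. I'll finish with a slow push.

>>> move_arm(
  deltas=[0.04,-0.04,0,0,0,0,0,0.07,-0.063,0.02,0,0,0,0,0.07,-0.063,0.07,0,0,0,0,0.07,-0.063,0.12,0,0,0,0,0.07,-0.063,0.16,0,0,0,0,0.07,-0.063,0.16,0,0,0,0,0.065,-0.064,0.16,0,0,0,0,0.06,-0.065,0.16,0,0,0,0,0.057,-0.066,0.16,0,0,0,0,0.054,-0.067,0.16,0,0,0,0,0.052,-0.067,0.16,0,0,0,0,0.05,-0.068,0.16,0,0,0,0],
)

```text
t: 6.48
tool_pos: [0.4502, 0.0419, 0.0618]
orientation: [2.221, 2.221, 0.0]
force: [0.4, 1.1, -0.5]
opening: 0.0004
gripper_force: 0.7
```

>>> move_arm(
  deltas=[-0.0015,0,0,0,0,0,0,-0.003,0,0,0,0,0,0,-0.0045,0,0,0,0,0,0,-0.006,0,0,0,0,0,0,-0.007,0,0,0,0,0,0,-0.008,0,0,0,0,0,0,-0.008,0,0,0,0,0,0,-0.008,0,0,0,0,0,0,0,0,0,0,0,0,0],
)

```text
t: 7.6
tool_pos: [0.4503, 0.0419, 0.0618]
orientation: [2.222, 2.22, 0.0]
force: [0.1, 0.1, 0.6]
opening: 0.0007
gripper_force: 0.0
```

>>> move_arm(
  deltas=[0.005,0.005,-0.06,0,0,0,0,0,0.04,-0.12,0,0,0,0,-0.042,0.068,-0.16,0,0,0,0,-0.042,0.068,-0.16,0,0,0,0,-0.042,0.068,-0.16,0,0,0,0],
)

```text
t: 8.22
tool_pos: [0.5178, 0.0002, 0.2211]
orientation: [-2.222, -2.22, 0.0]
force: [-0.4, -1.7, -1.4]
opening: 0.0004
gripper_force: 0.0
```

Run:
```python
from h import *
st=robot.read_state(); print(st["t"],st["tool_pos"])
p,d=robot.read_camera("wrist"); angs(p,d,wcloud(d,st)); cv2.imwrite("pics/w4.png",p[...,::-1])
```

```text
8.225 [5.17842416e-01 1.99454223e-04 2.21129284e-01]
flange c,r [0.5287 0.0136] 0.1392
red line -0.06793208 red centroid -0.07633134111097178 n 688 off-axis 0.000646496658434137
marker -0.07118418976040258 r 0.12409837751961128 14
clamp 0.08656288 ext [ 0.599 -0.077] [ 0.657 -0.06 ]
```

View pics/w4.png

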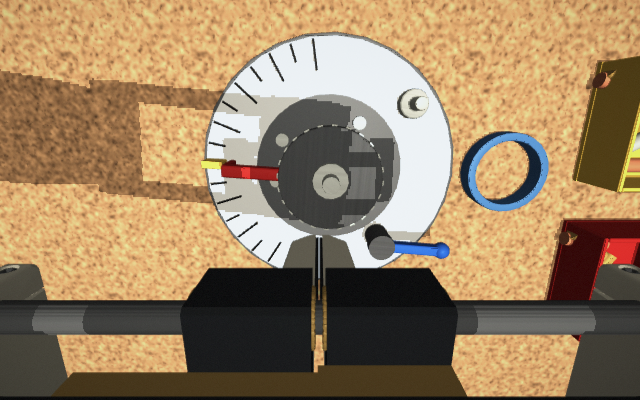

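The red lever (225–280,170) lines up with the marker (212,164): -0.068 to -0.076 against -0.071. The clamp is still open, with its boss at (380,243) and ball at (443,250). Now the clamp.

Run:
```python
import numpy as np
V=np.array([.5855,-.0635])
def P(c,r=.042,gap=0):
    e=np.array([np.cos(c),-np.sin(c)]); t=np.array([-np.sin(c),-np.cos(c)])
    return V+r*e-t*(.0055+gap+.0175*abs(np.sin(c))+.0075*abs(np.cos(c)))
s=P(.08,gap=.015); print("start",s.round(4),"from now",(s-[.518,0])[::-1].round(4))
for c in np.r_[np.linspace(.08,1.3,11),1.36,1.42,1.49,1.55]: print(round(c,3),((P(c)-s)[::-1]).round(4))
```

```text
start [ 0.6297 -0.0376] from now [-0.0376  0.1117]
0.08 [-0.015  -0.0012]
0.202 [-0.0183  0.0002]
0.324 [-0.0221  0.0014]
0.446 [-0.0262  0.0022]
0.568 [-0.0306  0.0026]
0.69 [-0.0354  0.0025]
0.812 [-0.0403  0.0016]
0.934 [-0.0454  0.0001]
1.056 [-0.0505 -0.0023]
1.178 [-0.0553 -0.0055]
1.3 [-0.0599 -0.0095]
1.36 [-0.0619 -0.0118]
1.42 [-0.0639 -0.0142]
1.49 [-0.0659 -0.0174]
1.55 [-0.0674 -0.0202]
```

>>> move_arm(
  deltas=[-0.02,0.06,0,0,0,0,0,-0.038,0.112,0,0,0,0,0,-0.038,0.112,0.05,0,0,0,0,-0.038,0.112,0.1,0,0,0,0,-0.038,0.112,0.14,0,0,0,0,-0.038,0.112,0.17,0,0,0,0,-0.038,0.112,0.17,0,0,0,0],
)

```text
t: 9.15
tool_pos: [0.6253, -0.0363, 0.0465]
orientation: [-2.215, -2.217, 0.009]
force: [0.6, 0.6, 0.3]
opening: 0.0003
gripper_force: 0.0
```

>>> move_arm(
  deltas=[-0.015,-0.001,0,0,0,0,0,-0.0185,0,0,0,0,0,0,-0.022,0.0015,0,0,0,0,0,-0.026,0.002,0,0,0,0,0,-0.0305,0.0025,0,0,0,0,0,-0.0355,0.0025,0,0,0,0,0,-0.0405,0.0015,0,0,0,0,0,-0.0455,0,0,0,0,0,0,-0.0505,-0.0025,0,0,0,0,0,-0.0555,-0.0055,0,0,0,0,0,-0.06,-0.0095,0,0,0,0,0,-0.06,-0.0095,0,0,0,0,0],
)

```text
t: 10.65
tool_pos: [0.6201, -0.0987, 0.0517]
orientation: [2.222, 2.221, -0.001]
force: [0.1, 0.5, -0.4]
opening: 0.0005
gripper_force: 0.0
```

>>> move_arm(
  deltas=[-0.002,-0.0025,0,0,0,0,0,-0.004,-0.005,0,0,0,0,0,-0.006,-0.008,0,0,0,0,0,-0.006,-0.009,0,0,0,0,0,-0.006,-0.009,0,0,0,0,0],
)

```text
t: 11.28
tool_pos: [0.6114, -0.1042, 0.0516]
orientation: [2.221, 2.221, -0.001]
force: [0.7, -0.4, -0.3]
opening: 0.0008
gripper_force: 0.4
```

>>> move_arm(
  deltas=[0,-0.0015,0,0,0,0,0,0,-0.003,0,0,0,0,0,0,-0.003,0,0,0,0,0],
)

```text
t: 11.65
tool_pos: [0.6086, -0.1041, 0.0518]
orientation: [2.221, 2.221, 0.0]
force: [2.3, -0.9, -0.1]
opening: 0.0005
gripper_force: 1.1
```

>>> move_arm(
  deltas=[0,0.01,0,0,0,0,0,0,0.02,-0.05,0,0,0,0,0.03,0.02,-0.11,0,0,0,0,0.03,0.02,-0.17,0,0,0,0,0.03,0,-0.17,0,0,0,0,0.03,0,-0.17,0,0,0,0],
)

```text
t: 12.4
tool_pos: [0.6086, -0.0737, 0.2226]
orientation: [2.221, 2.221, 0.001]
force: [-0.1, -0.2, -0.7]
opening: 0.0004
gripper_force: 0.0
```

Run:
```python
from h import *
st=robot.read_state(); print(st["t"],st["tool_pos"])
p,d=robot.read_camera("wrist"); cv2.imwrite("pics/w5.png",p[...,::-1]); angs(p,d,wcloud(d,st))
p,d=robot.read_camera("scene"); cv2.imwrite("pics/s5.png",p[100:330,180:500,::-1].repeat(2,0).repeat(2,1)); C=cloud("scene",d)
angs(p,d,C)
```

```text
12.4 [ 0.60859783 -0.07374083  0.22257507]
flange c,r [0.5289 0.0131] 0.1395
red line -0.070415735 red centroid -0.07024024966242197 n 740 off-axis 1.3661352097460444e-05
marker -0.09209624651710793 r 0.13298121126351606 1
clamp 1.509475 ext [ 0.582 -0.129] [ 0.597 -0.078]
flange c,r [0.5251 0.0151] 0.1405
red line -0.08881434 red centroid -0.08471005175661869 n 59 off-axis 0.0008231764411823494
marker -0.05355832066159779 r 0.11522592153999976 1
clamp 1.4907253 ext [ 0.582 -0.133] [ 0.595 -0.079]
```

View pics/s5.png

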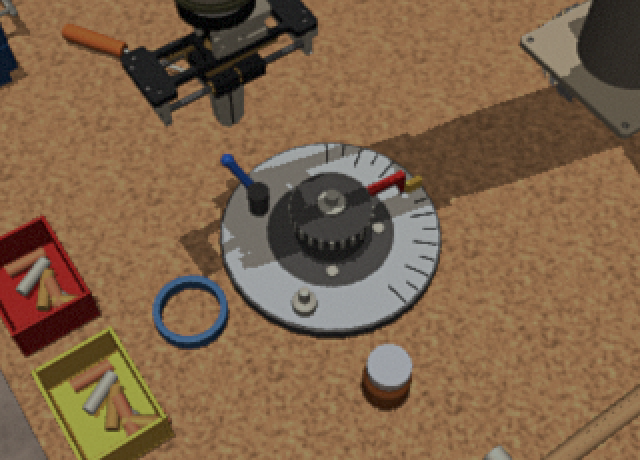

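View pics/w5.png

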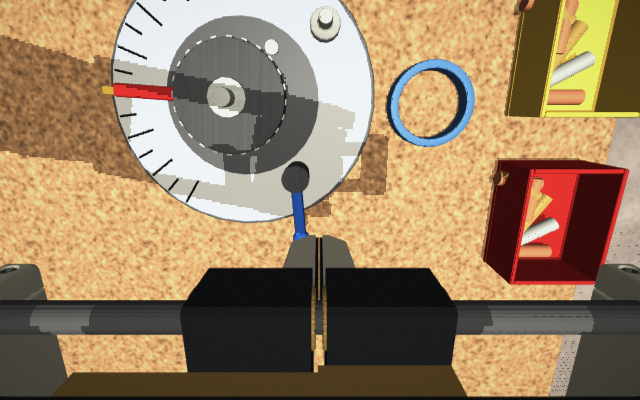

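Both views show the red lever (115–172,92) still in line with the marker (107,90) and the clamp turned to about 1.5 rad in the world frame, at its stop. The loose things are in place and the arm is clear.

```bash
python3 -c "
from plant import robot; print(robot.close_job())"
```

```text
the job is handed in; nothing more can be done
None
```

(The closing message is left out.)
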